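# Rack the tapered squeegee handles

## Task

Three wooden squeegee handles stand in the dark gauge block with their lower ends hidden in its stepped bores: the two with a tapered end have sunk in deeper and stand about 30 mm lower than the one with a square-cut end. Put the two tapered ones upright into the pale plywood rack, tapered end down as they are, one in each bore and fully home, and leave the square-cut one standing in the block.

Things in the scene. Friction and masses are not known exactly. Their poses are not given: they have to be found in the camera images.
- handle_1_grip (a point): one of three pale wooden squeegee handles, alike seen from above: round, 28 mm wide, 130 mm long, 65 g, upright in the dark gauge block. Point: on its axis 35 mm below its top (95 mm above its lower end), the place to grip; z axis up along the handle. Standing low, with this point 100 mm above the table: tapered lower end; standing high, 130 mm: square-cut. Two of the three are tapered
- handle_2_grip (a point): another such handle, same sizes and same point; tapered if it stands low (100 mm), square-cut if high (130 mm). The fixed block is 250 x 85 mm and 60 mm high, with three bores in a row 90 mm apart: 34 mm wide in the top 25 mm, then a ledge with a 23 mm throat, its floor 5 mm above the table. Lift straight up, 60 mm to clear the block, 170 mm to pass over the tall handle (top at 165 mm)
- handle_3_grip (a point): the third such handle, same sizes and same point; tapered if it stands low (100 mm), square-cut if high (130 mm). A tapered lower end narrows from 28 to 12 mm over its last 60 mm and passes through the throat; a square-cut one rests on the ledge
- rack: pale plywood block, fixed, 85 x 180 mm, 70 mm high, with two empty round bores in its top, 36 mm wide, 60 mm deep (floor 10 mm above the table). Origin: centre of its underside, on the table; y along its length, z up; bores at y = +50 and -50 mm, x = 0. A handle fully home has its grip point 105 mm above the table; let go, it may lean up to 15 degrees
Not all that is in view belongs to the job. Leave any green or red look-alike of the part that bears handle_1_grip alone.

How it is judged:
By the outcome, as a careful person would: the job done as asked, in the order asked, and still so for the second after the job is handed in, with the robot touching nothing.
It also fails if it takes over 61 s, if anything falls off the work surface, if the arm or the gripper's body presses on something with over 40 N, if the wrist force passes 120 N, or if a joint passes its speed limit or range.

## Robot

A 6-joint arm with a two-finger parallel gripper is mounted at the origin on the work surface. World frame = base frame: x ahead of the robot, y to its left, z up, the work surface at z = 0. Lengths are in m, angles in rad, forces in N, time in s.
With the tool pointing down it reaches from about 0.3 to 0.775 m from the base axis. Payload 14.6 kg.
Tool frame: the origin (TCP) lies at the very end of the fingers, on their centre line; the grasp point (between the pads) lies 19 mm behind it; z points along the fingers, y is the line along which they close (so a half turn about z gives the same grasp; the last joint's range is limited). The gripper opens to 94 mm and grips with 3 to 60 N. Pads are 16 mm wide; open, the fingers measure 119 mm over their backs; the gripper's body (75 mm by 177 mm) begins 78 mm behind the grasp point.
Start: joints at [1.248, 0.3, 1.521, -0, 1.321, -0.067], TCP at [0.139, 0.532, 0.205] pointing down, gripper open.
Joint ranges: [-3.03, 3.03], [-0.79, 2.21], [0.23, 2.52], [-1.04, 4.18], [0, 3.07], [-2.55, 2.55]. Speed limits (rad/s): [2.22, 2.22, 2.57, 3.14, 3.14, 3.14].

## Interface

Orientations are given as a 3x3 rotation matrix whose columns are the frame's x, y, z axes.
In Python, from bench import * gives the robot as it stands.
- The arm moves only by the tool carry_out, never from a script. Its argument "plan" is a list of rows, each an object of numbers: "tx", "ty", "tz": the shift along the tool's x, y, z each as a share of 0.3 m, from -1 to 1; "turn": the turn about the tool's z as a share of 45 degrees, from -1 to 1. A call has 1 to 8 rows; each row is the pose to reach, as a shift and turn from the pose commanded when the call began, along the tool's axes at that moment; what a row does not reach only later rows make up. A row lasts 1/8 s, in which the tool goes at most 62.5 mm and 10.7 degrees, less where a joint would pass 70% of its speed; a pose out of reach is approached as far as the arm can. A call with a number of a shift or a turn outside -1 to 1 is refused whole. A call with a gripper value outside its range is refused whole. "claw" is the opening, from -1 (shut) to 1 (fully open), so that 0 is half open, set as the call begins (left out, the last holds). The fingers move at their own pace and stop on an object; "squeeze" is the grip in N (left out, the last holds). Time passes only in rows, so rows that repeat a pose let the fingers close. It gives the time, the measured TCP pose, the force, the opening and the grip force at its end, in the units of the state.
- get_state(): the state, without advancing time (a new reading comes with each control period).
- grab_frame(name): name is "side" or "top" or "wrist"; returns the picture (400x640x3 uint8, red, green, blue); there is no depth.
- camera_model(name): a dict with "K" (3x3 intrinsics, pixels), "k1" (the pictures are not rectified: a ray, as slopes to the right and down, at radius r is drawn at 1 + k1 r^2 times it, then the intrinsics apply), "origin" and "rotation" of the camera in the world; the wrist camera has in their place "tool_from_camera" (4x4, takes a point from camera to tool coordinates, whose origin is the TCP and whose axes are the flange's). Camera axes: x right, y up, looking along -z (the intrinsics and any distortion apply to the point x, -y, -z); pixel columns grow to the right and rows downward; lengths in m; the calibration is good to about 2 mm. A picture is of the moment at which its call begins: read the wrist's pose just before it. camera_model takes no time and is no camera call.
- finish_job(): hands the job in; it is judged then, once.
The state is a dict: "time": time; "joint_positions": joint angles; "joint_velocities": joint speeds; "joint_efforts": joint torques, N m; "ee_pos": TCP position; "eef_rot": TCP orientation; "ft_force": force on the tool from outside, world axes, zero at the start; "torque": the same for the moment, N m; "finger_gap": finger opening in m; "grip_force": force on a finger pad.
Only numpy, scipy, OpenCV 4.12 (cv2) and the standard library are available. Lean on these libraries where they do the work, as an engineer would, in place of code of your own. Each camera call takes 0.05 s, during which the arm holds its last target. There are 200 camera calls.

## Working session

There is one attempt and no reset: what is moved stays moved. The work goes in short steps, Python scripts to look and compute and a tool call to move; the robot and the scene stay as the last step left them, time stands still between calls to the robot, and variables do not carry over. Pictures are saved under pics/ and viewed, at most 10 in all, crops included, and the job is handed in when it is done.

Besides the shell and the picture viewer there is one more tool, called by a JSON object that holds its "api" and its "payload", one argument or row to a line. carry_out: Moves the arm, as the interface text tells. Its arguments: {"type":"object","properties":{"plan":{"type":"array","items":{"type":"object","properties":{"tx":{"type":"number","minimum":-1,"maximum":1},"ty":{"type":"number","minimum":-1,"maximum":1},"tz":{"type":"number","minimum":-1,"maximum":1},"turn":{"type":"number","minimum":-1,"maximum":1}}}},"claw":{"type":"number"},"squeeze":{"type":"number"}},"required":["plan"]}

```bash
mkdir -p pics
cat > h.py <<'E'
from bench import *
import numpy as np, cv2
def cam(name, st=None):
    m=camera_model(name)
    if name=="wrist":
        T=np.array(m["tool_from_camera"]); R=np.array(st["eef_rot"]); 
        return m, R@T[:3,3]+np.array(st["ee_pos"]), R@T[:3,:3]
    return m, np.array(m["origin"]), np.array(m["rotation"])
def ray(c,u,v):
    m,o,R=c; K=np.array(m["K"])
    a,b=(u-K[0,2])/K[0,0],(v-K[1,2])/K[1,1]; x,y=a,b
    for _ in range(30):
        f=1+m["k1"]*(x*x+y*y); x,y=a/f,b/f
    return o, R@np.array([x,-y,-1.])
def onz(c,u,v,z):
    o,d=ray(c,u,v); return o+d*(z-o[2])/d[2]
def proj(c,p):
    m,o,R=c; K=np.array(m["K"]); q=R.T@(np.array(p)-o); x,y=q[0]/-q[2],-q[1]/-q[2]
    f=1+m["k1"]*(x*x+y*y); return K[0,0]*x*f+K[0,2],K[1,1]*y*f+K[1,2]
E
python3 - <<'E'
from h import *
s=get_state(); print(s["time"],s["ee_pos"],np.round(s["eef_rot"],3).tolist(),s["finger_gap"])
for n in("side","top","wrist"):
    cv2.imwrite(f"pics/{n}0.png",grab_frame(n)[:,:,::-1])
    m,o,R=cam(n,s); print(n,o.round(3),R.round(2).tolist(),m["K"],m["k1"])
E
```

```text
0.0 [0.13908381 0.53185691 0.20490151] [[-0.967, 0.253, -0.0], [0.253, 0.967, -0.001], [0.0, -0.001, -1.0]] 0.09397073457615629
side [0.34  0.539 0.639] [[-0.95, 0.2, -0.22], [-0.3, -0.64, 0.71], [0.0, 0.74, 0.67]] [[372.03479801   0.         317.82764424]
 [  0.         372.03479801 193.40871798]
 [  0.           0.           1.        ]] -0.021053680457880895
top [ 0.296 -0.01   1.086] [[0.0, 0.97, -0.23], [-1.0, 0.0, 0.0], [0.0, 0.23, 0.97]] [[386.60499503   0.         319.1932635 ]
 [  0.         386.60499503 195.96677342]
 [  0.           0.           1.        ]] 0.025999464271002384
wrist [0.069 0.55  0.383] [[0.25, -0.94, -0.24], [0.97, 0.24, 0.06], [-0.0, -0.25, 0.97]] [[282.68231857   0.         318.87339623]
 [  0.         282.68231857 200.71141088]
 [  0.           0.           1.        ]] -0.012075418455052816
```

View pics/top0.png

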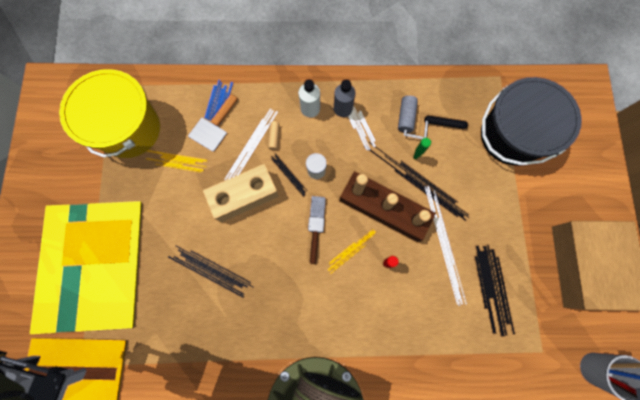

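View pics/side0.png

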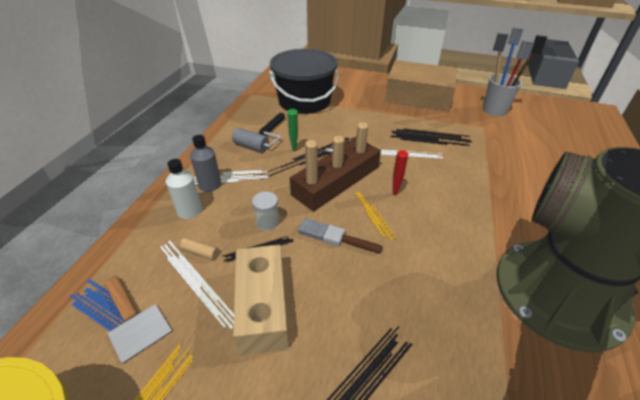

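The top view shows the rack at about (240,192) with bores at (224,198) and (256,184). The block at about (388,207) holds handles with tops at (361,180), (391,200) and (425,216). The side view shows the same three handles at about (312,145), (339,138) and (362,125). Green and red look-alikes stand apart from the block. Next I'll enlarge the handles in both views to get their heights.

Run:
```python
import cv2,numpy as np
a=cv2.imread("pics/side0.png")[110:210,280:390]; b=cv2.imread("pics/top0.png")[160:250,330:440]; c=cv2.imread("pics/top0.png")[155:225,195:285]
f=lambda i,k:cv2.resize(i,None,fx=k,fy=k,interpolation=cv2.INTER_CUBIC)
W=np.zeros((600,800,3),np.uint8)
a,b,c=f(a,3.6),f(b,3.6),f(c,3)
W[:a.shape[0],:a.shape[1]]=a; W[:b.shape[0],400:400+b.shape[1]]=b; W[370:370+c.shape[0],:c.shape[1]]=c
cv2.imwrite("pics/crop1.png",W)
```

```text
(no output)
```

View pics/crop1.png

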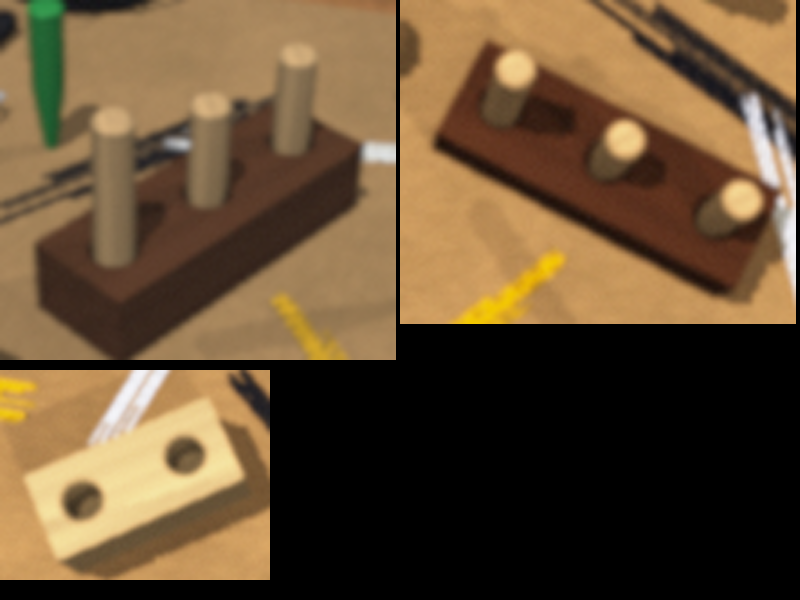

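The handles, by pixel in the top and side views:
- **A**, top (362,179), side (311,144): stands clearly higher, about 145 px of the crop above the block against 95–100 px for the others. It is the square-cut one and stays.
- **B**, top (392,198), side (338,139): low, so tapered.
- **C**, top (425,216), side (363,125): low, so tapered.

B and C are the ones to move. The rack bores are at about (222,198) and (257,183). Next I'll triangulate.

Run:
```python
from h import *
t,s=cam("top"),cam("side")
T=dict(A=(361.9,179.4),B=(392.5,198.3),C=(424.7,215.6)); S=dict(A=(311.4,143.6),B=(338.3,139),C=(362.8,125.3))
for k in T:
    o1,d1=ray(t,*T[k]); o2,d2=ray(s,*S[k]); d1/=np.linalg.norm(d1); d2/=np.linalg.norm(d2)
    A=np.stack([d1,-d2],1); l=np.linalg.lstsq(A,o2-o1,rcond=None)[0]; p,q=o1+d1*l[0],o2+d2*l[1]
    print(k,((p+q)/2).round(4),np.linalg.norm(p-q).round(4), onz(t,*T[k],.165 if k=="A" else .135).round(4))
im=cv2.imread("pics/top0.png"); 
hsv=cv2.cvtColor(im,cv2.COLOR_BGR2HSV)
# rack bore centroids
for (u,v) in((222,198),(257,183)):
    g=cv2.cvtColor(im,cv2.COLOR_BGR2GRAY)[v-11:v+12,u-11:u+12]; m=(g<140).astype(np.uint8)
    n,l,st,c=cv2.connectedComponentsWithStats(m); i=1+np.argmin(np.hypot(*(c[1:]-11).T)+100*(st[1:,4]<30)); uv=c[i]+[u-11,v-11]
    print("bore",uv,st[i].tolist(),onz(t,*uv,.07).round(4))
# side bores
for uv in((259.5,265),(258.5,308)): print("side",onz(s,*uv,.07).round(4))
```

```text
A [ 0.5582 -0.1164  0.1613] 0.0003 [ 0.557 -0.116  0.165]
B [ 0.5165 -0.1962  0.1311] 0.0007 [ 0.516  -0.1954  0.135 ]
C [ 0.4726 -0.2747  0.1311] 0.0002 [ 0.4718 -0.2737  0.135 ]
bore [221.9047619  198.17460317] [5, 6, 13, 12, 126] [0.5308 0.2516 0.07  ]
bore [256.         182.85245902] [4, 5, 13, 12, 122] [0.5738 0.1616 0.07  ]
side [0.5698 0.1651 0.07  ]
side [0.5348 0.2483 0.07  ]
```

```bash
cat >> h.py <<'E'
def go(x,y,z,yaw,st=None,R=None,p=None):
    """share units to world TCP target; yaw (deg) = world heading of tool y"""
    if st is None and R is None: st=get_state()
    if R is None: R=np.array(st["eef_rot"]); p=np.array(st["ee_pos"])
    d=R.T@(np.array([x,y,z])-p)/.3; cur=np.degrees(np.arctan2(R[1,1],R[0,1]))
    dy=(yaw-cur+90)%180-90
    return d.round(4), round(-dy/45,3), round(cur,1)
E
python3 -c "
from h import *
print(go(.36,.28,.24,41)); a=np.radians(41)
R=np.array([[-np.sin(a),np.cos(a),0],[np.cos(a),np.sin(a),0],[0,0,-1]])
print(go(.46,.0,.24,0,R=R,p=np.array([.36,.28,.24])))
c=cam('top');print(onz(c,392,262,.1),onz(c,392,262,.13))"
```

```text
(array([-0.9248, -0.6262, -0.1161]), np.float64(0.763), np.float64(75.3))
(array([-0.9231, -0.3608,  0.    ]), np.float64(0.911), np.float64(41.0))
[ 0.35956937 -0.19379234  0.1       ] [ 0.35762316 -0.18819453  0.13      ]
```

{"api": "carry_out", "payload": {
  "plan": [
    {"tx": -0.2,"ty": -0.1,"tz": -0.1,"turn": 0.2},
    {"tx": -0.4,"ty": -0.25,"tz": -0.12,"turn": 0.4},
    {"tx": -0.65,"ty": -0.43,"tz": -0.12,"turn": 0.6},
    {"tx": -0.92,"ty": -0.62,"tz": -0.12,"turn": 0.75},
    {"tx": -0.92,"ty": -0.62,"tz": -0.12,"turn": 0.75},
    {"tx": -0.92,"ty": -0.62,"tz": -0.12,"turn": 0.75},
    {"tx": -0.92,"ty": -0.62,"tz": -0.12,"turn": 0.75},
    {"tx": -0.92,"ty": -0.62,"tz": -0.12,"turn": 0.75}
  ],
  "claw": 0.4
}}

```text
time: 1.15
ee_pos: [0.3586, 0.2828, 0.2413]
eef_rot: [[-0.664, 0.748, -0.0], [0.748, 0.664, -0.0], [0.0, -0.0, -1.0]]
ft_force: [-0.4, -0.5, 0.5]
finger_gap: 0.0657
grip_force: 0.0
```

{"api": "carry_out", "payload": {
  "plan": [
    {"tx": -0.2,"ty": -0.08,"tz": 0,"turn": 0.2},
    {"tx": -0.4,"ty": -0.16,"tz": 0,"turn": 0.4},
    {"tx": -0.6,"ty": -0.24,"tz": 0,"turn": 0.6},
    {"tx": -0.8,"ty": -0.32,"tz": 0,"turn": 0.8},
    {"tx": -0.92,"ty": -0.37,"tz": 0,"turn": 0.92},
    {"tx": -0.92,"ty": -0.37,"tz": 0,"turn": 0.92},
    {"tx": -0.92,"ty": -0.37,"tz": 0,"turn": 0.92}
  ]
}}

```text
time: 2.02
ee_pos: [0.4591, 0.0034, 0.2413]
eef_rot: [[-0.005, 1.0, -0.0], [1.0, 0.005, 0.0], [0.0, -0.0, -1.0]]
ft_force: [0.5, -0.2, -0.6]
finger_gap: 0.0658
grip_force: 0.0
```

```bash
python3 -c "
from h import *
print(go(.472,-.2745,.22,-28.4))"
```

```text
(array([-0.9267,  0.038 ,  0.0707]), np.float64(0.638), np.float64(0.3))
```

{"api": "carry_out", "payload": {
  "plan": [
    {"tx": -0.2,"ty": 0.01,"tz": 0.02,"turn": 0.2},
    {"tx": -0.4,"ty": 0.02,"tz": 0.04,"turn": 0.4},
    {"tx": -0.6,"ty": 0.03,"tz": 0.06,"turn": 0.55},
    {"tx": -0.8,"ty": 0.04,"tz": 0.07,"turn": 0.64},
    {"tx": -0.926,"ty": 0.038,"tz": 0.07,"turn": 0.64},
    {"tx": -0.926,"ty": 0.038,"tz": 0.07,"turn": 0.64},
    {"tx": -0.926,"ty": 0.038,"tz": 0.07,"turn": 0.64},
    {"tx": -0.926,"ty": 0.038,"tz": 0.07,"turn": 0.64}
  ]
}}

```text
time: 3.02
ee_pos: [0.4721, -0.274, 0.2207]
eef_rot: [[0.477, 0.879, 0.0], [0.879, -0.477, -0.0], [0.0, 0.0, -1.0]]
ft_force: [0.5, 0.2, 0.1]
finger_gap: 0.0659
grip_force: 0.0
```

```bash
python3 -c "
from h import *
s=get_state(); i=grab_frame('wrist'); cv2.imwrite('pics/w1.png',i[:,:,::-1]); c=cam('wrist',s)
print(s['ee_pos'])
for p in((.558,-.1163,.165),(.516,-.1958,.135),(.472,-.2742,.135),(*s['ee_pos'][:2],.135)): print(proj(c,p))"
```

```text
[ 0.47214884 -0.27398116  0.22071982]
(np.float64(320.4184975623772), np.float64(-27.440491687713916))
(np.float64(321.2136965182041), np.float64(107.3008815298067))
(np.float64(319.67434065326205), np.float64(204.72097447846596))
(np.float64(319.70193564749235), np.float64(204.45833664562954))
```

View pics/w1.png

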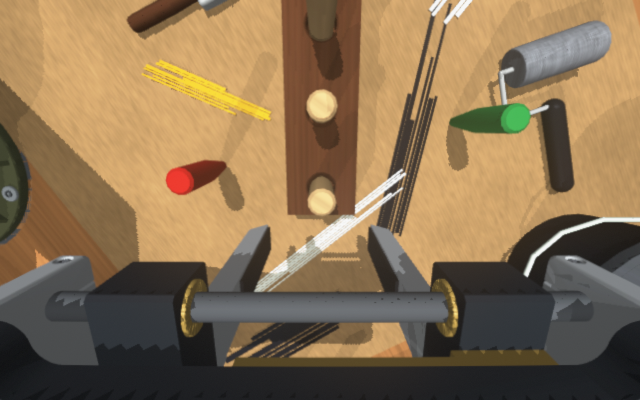

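The wrist view shows C's top at (321,202) against a predicted (320,205), so it is centred to within 2 mm. The red and green look-alikes are clear of the gripper. Going down to grip C.

{"api": "carry_out", "payload": {
  "plan": [
    {"tx": 0.005,"ty": 0.004,"tz": 0.15},
    {"tx": 0.005,"ty": 0.004,"tz": 0.3},
    {"tx": 0.005,"ty": 0.004,"tz": 0.4},
    {"tx": 0.005,"ty": 0.004,"tz": 0.465},
    {"tx": 0.005,"ty": 0.004,"tz": 0.465},
    {"tx": 0.005,"ty": 0.004,"tz": 0.465}
  ]
}}

```text
schema error: expected keys tx, ty, tz, turn
```

{"api": "carry_out", "payload": {
  "plan": [
    {},
    {},
    {},
    {},
    {},
    {}
  ],
  "claw": -1,
  "squeeze": 20
}}

```text
schema error: expected keys tx, ty, tz, turn
```

{"api": "carry_out", "payload": {
  "plan": [
    {"tx": 0.005,"ty": 0.004,"tz": 0.15,"turn": 0},
    {"tx": 0.005,"ty": 0.004,"tz": 0.3,"turn": 0},
    {"tx": 0.005,"ty": 0.004,"tz": 0.4,"turn": 0},
    {"tx": 0.005,"ty": 0.004,"tz": 0.465,"turn": 0},
    {"tx": 0.005,"ty": 0.004,"tz": 0.465,"turn": 0},
    {"tx": 0.005,"ty": 0.004,"tz": 0.465,"turn": 0}
  ]
}}

```text
time: 3.82
ee_pos: [0.474, -0.2747, 0.0821]
eef_rot: [[0.478, 0.878, 0.001], [0.878, -0.478, -0.001], [-0.0, 0.001, -1.0]]
ft_force: [0.6, -0.1, 0.5]
finger_gap: 0.0656
grip_force: 0.0
```

{"api": "carry_out", "payload": {
  "plan": [
    {"tx": 0,"ty": 0,"tz": 0,"turn": 0},
    {"tx": 0,"ty": 0,"tz": 0,"turn": 0},
    {"tx": 0,"ty": 0,"tz": 0,"turn": 0},
    {"tx": 0,"ty": 0,"tz": 0,"turn": 0},
    {"tx": 0,"ty": 0,"tz": 0,"turn": 0},
    {"tx": 0,"ty": 0,"tz": 0,"turn": 0}
  ],
  "claw": -1,
  "squeeze": 20
}}

```text
time: 4.58
ee_pos: [0.4734, -0.2748, 0.081]
eef_rot: [[0.479, 0.878, -0.0], [0.878, -0.479, -0.0], [-0.0, 0.0, -1.0]]
ft_force: [-0.5, -0.4, 1.5]
finger_gap: 0.0279
grip_force: 20.0
```

{"api": "carry_out", "payload": {
  "plan": [
    {"tx": 0,"ty": 0,"tz": -0.1,"turn": 0},
    {"tx": 0,"ty": 0,"tz": -0.2,"turn": 0},
    {"tx": 0,"ty": 0,"tz": -0.35,"turn": 0},
    {"tx": 0,"ty": 0,"tz": -0.5,"turn": 0},
    {"tx": 0,"ty": 0,"tz": -0.67,"turn": 0},
    {"tx": 0,"ty": 0,"tz": -0.67,"turn": 0},
    {"tx": 0,"ty": 0,"tz": -0.67,"turn": 0}
  ]
}}

```text
time: 5.45
ee_pos: [0.4732, -0.2746, 0.2808]
eef_rot: [[0.479, 0.878, -0.001], [0.878, -0.479, 0.001], [0.0, -0.001, -1.0]]
ft_force: [-0.7, 0.1, -0.6]
finger_gap: 0.0275
grip_force: 20.0
```

```bash
python3 -c "
from h import *
print(go(.48,.0,.281,0)); 
R=np.array([[0,1,0],[1,0,0],[0,0,-1.]])
print(go(.531,.2515,.25,25.5,R=R,p=np.array([.48,.0,.281])))
print(go(.531,.2515,.25,25.5))"
```

```text
(array([ 0.8146, -0.4183,  0.    ]), np.float64(-0.636), np.float64(-28.6))
(array([0.8383, 0.17  , 0.1033]), np.float64(-0.567), np.float64(0.0))
(array([ 1.632 , -0.6702,  0.1038]), np.float64(-1.202), np.float64(-28.6))
```

{"api": "carry_out", "payload": {
  "plan": [
    {"tx": 0.16,"ty": -0.08,"tz": 0,"turn": -0.15},
    {"tx": 0.32,"ty": -0.16,"tz": 0,"turn": -0.3},
    {"tx": 0.48,"ty": -0.24,"tz": 0,"turn": -0.45},
    {"tx": 0.64,"ty": -0.32,"tz": 0,"turn": -0.6},
    {"tx": 0.81,"ty": -0.42,"tz": 0,"turn": -0.64},
    {"tx": 0.81,"ty": -0.42,"tz": 0,"turn": -0.64},
    {"tx": 0.81,"ty": -0.42,"tz": 0,"turn": -0.64}
  ]
}}

```text
time: 6.32
ee_pos: [0.4789, -0.0014, 0.2808]
eef_rot: [[-0.004, 1.0, -0.002], [1.0, 0.004, -0.0], [-0.0, -0.002, -1.0]]
ft_force: [-0.0, 0.6, -0.8]
finger_gap: 0.0277
grip_force: 20.0
```

{"api": "carry_out", "payload": {
  "plan": [
    {"tx": 0.16,"ty": 0.03,"tz": 0,"turn": -0.12},
    {"tx": 0.32,"ty": 0.06,"tz": 0,"turn": -0.24},
    {"tx": 0.48,"ty": 0.1,"tz": 0.02,"turn": -0.36},
    {"tx": 0.64,"ty": 0.13,"tz": 0.04,"turn": -0.48},
    {"tx": 0.78,"ty": 0.16,"tz": 0.06,"turn": -0.56},
    {"tx": 0.84,"ty": 0.17,"tz": 0.06,"turn": -0.56},
    {"tx": 0.84,"ty": 0.17,"tz": 0.06,"turn": -0.56},
    {"tx": 0.84,"ty": 0.17,"tz": 0.06,"turn": -0.56}
  ]
}}

```text
time: 7.32
ee_pos: [0.5296, 0.2495, 0.2641]
eef_rot: [[-0.427, 0.904, 0.0], [0.904, 0.427, -0.0], [-0.0, 0.0, -1.0]]
ft_force: [0.2, 0.6, -1.0]
finger_gap: 0.0278
grip_force: 20.0
```

```bash
python3 -c "
from h import *
s=get_state(); i=grab_frame('wrist'); cv2.imwrite('pics/w2.png',i[:,:,::-1]); c=cam('wrist',s)
print(s['ee_pos'],s['finger_gap'])
for p in((.5308,.2516,.07),(.5738,.1616,.07)): print(proj(c,p))"
```

```text
[0.52958722 0.24950286 0.2641307 ] 0.027770028049162537
(np.float64(320.9319505688936), np.float64(183.02565945094537))
(np.float64(321.1213497502759), np.float64(251.8519727620817))
```

View pics/w2.png

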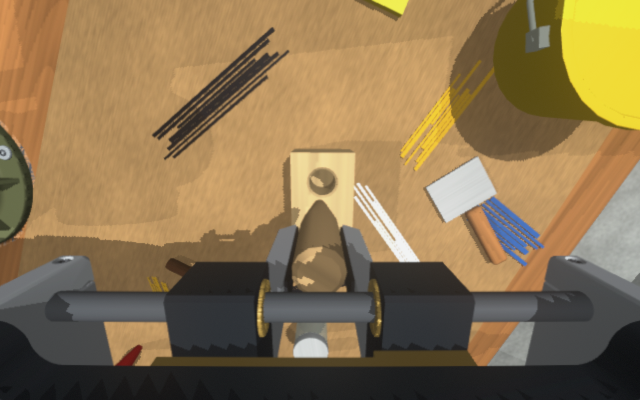

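The wrist view shows the far bore at (322,181) against a predicted (321,183), so they agree. The tapered tip is at (318,203). Lowering in.

{"api": "carry_out", "payload": {
  "plan": [
    {"tx": 0.008,"ty": 0.006,"tz": 0.05,"turn": 0},
    {"tx": 0.008,"ty": 0.006,"tz": 0.15,"turn": 0},
    {"tx": 0.008,"ty": 0.006,"tz": 0.25,"turn": 0},
    {"tx": 0.008,"ty": 0.006,"tz": 0.33,"turn": 0},
    {"tx": 0.008,"ty": 0.006,"tz": 0.39,"turn": 0},
    {"tx": 0.008,"ty": 0.006,"tz": 0.44,"turn": 0},
    {"tx": 0.008,"ty": 0.006,"tz": 0.48,"turn": 0},
    {"tx": 0.008,"ty": 0.006,"tz": 0.48,"turn": 0}
  ]
}}

```text
time: 8.38
ee_pos: [0.5297, 0.2539, 0.1193]
eef_rot: [[-0.429, 0.903, -0.001], [0.903, 0.429, -0.0], [0.0, -0.001, -1.0]]
ft_force: [0.2, 0.4, -0.9]
finger_gap: 0.0276
grip_force: 20.0
```

{"api": "carry_out", "payload": {
  "plan": [
    {"tx": -0.003,"ty": 0.002,"tz": 0.04,"turn": 0},
    {"tx": -0.003,"ty": 0.002,"tz": 0.07,"turn": 0},
    {"tx": -0.003,"ty": 0.002,"tz": 0.09,"turn": 0},
    {"tx": -0.003,"ty": 0.002,"tz": 0.105,"turn": 0},
    {"tx": -0.003,"ty": 0.002,"tz": 0.105,"turn": 0},
    {"tx": -0.003,"ty": 0.002,"tz": 0.105,"turn": 0}
  ]
}}

```text
time: 9.12
ee_pos: [0.531, 0.2535, 0.0887]
eef_rot: [[-0.429, 0.903, 0.0], [0.903, 0.429, 0.0], [-0.0, 0.0, -1.0]]
ft_force: [-0.5, -0.2, -1.2]
finger_gap: 0.0279
grip_force: 20.0
```

{"api": "carry_out", "payload": {
  "plan": [
    {"tx": 0,"ty": 0,"tz": 0.007,"turn": 0},
    {"tx": 0,"ty": 0,"tz": 0.007,"turn": 0},
    {"tx": 0,"ty": 0,"tz": 0.007,"turn": 0}
  ]
}}

```text
time: 9.5
ee_pos: [0.5309, 0.2534, 0.0864]
eef_rot: [[-0.429, 0.903, 0.0], [0.903, 0.429, 0.0], [-0.0, 0.0, -1.0]]
ft_force: [0.3, -0.1, -0.5]
finger_gap: 0.0279
grip_force: 20.0
```

{"api": "carry_out", "payload": {
  "plan": [
    {"tx": 0,"ty": 0,"tz": 0,"turn": 0},
    {"tx": 0,"ty": 0,"tz": 0,"turn": 0},
    {"tx": 0,"ty": 0,"tz": 0,"turn": 0},
    {"tx": 0,"ty": 0,"tz": 0,"turn": 0},
    {"tx": 0,"ty": 0,"tz": 0,"turn": 0}
  ],
  "claw": 0.4
}}

```text
time: 10.12
ee_pos: [0.5308, 0.2534, 0.0863]
eef_rot: [[-0.429, 0.903, -0.0], [0.903, 0.429, -0.0], [-0.0, -0.0, -1.0]]
ft_force: [-0.8, 0.1, 1.2]
finger_gap: 0.0656
grip_force: 0.0
```

{"api": "carry_out", "payload": {
  "plan": [
    {"tx": 0,"ty": 0,"tz": -0.15,"turn": 0},
    {"tx": 0,"ty": 0,"tz": -0.3,"turn": 0},
    {"tx": 0,"ty": 0,"tz": -0.45,"turn": 0},
    {"tx": 0,"ty": 0,"tz": -0.52,"turn": 0},
    {"tx": 0,"ty": 0,"tz": -0.52,"turn": 0}
  ]
}}

```text
time: 10.75
ee_pos: [0.5312, 0.2536, 0.2436]
eef_rot: [[-0.429, 0.903, 0.002], [0.903, 0.429, 0.001], [-0.0, 0.003, -1.0]]
ft_force: [1.4, -0.8, -0.3]
finger_gap: 0.0657
grip_force: 0.0
```

```bash
python3 -c "
from h import *
i=grab_frame('side'); cv2.imwrite('pics/s2.png',i[:,:,::-1])
print(go(.47,.0,.2425,0)); 
R=np.array([[0,1,0],[1,0,0],[0,0,-1.]])
print(go(.5165,-.1955,.22,-28.4,R=R,p=np.array([.47,.0,.2425])))"
```

```text
(array([-0.6762, -0.5453, -0.0017]), np.float64(0.564), np.float64(25.4))
(array([-0.6517,  0.155 ,  0.075 ]), np.float64(0.631), np.float64(0.0))
```

View pics/s2.png

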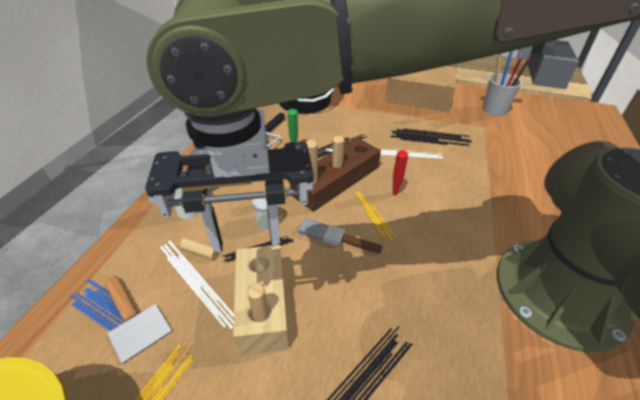

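The side view shows C's handle seated in the near rack bore, with its top at about (257,288). A and B are still in the block. Now for B.

{"api": "carry_out", "payload": {
  "plan": [
    {"tx": -0.14,"ty": -0.11,"tz": 0,"turn": 0.12},
    {"tx": -0.28,"ty": -0.22,"tz": 0,"turn": 0.24},
    {"tx": -0.42,"ty": -0.33,"tz": 0,"turn": 0.36},
    {"tx": -0.56,"ty": -0.45,"tz": 0,"turn": 0.48},
    {"tx": -0.676,"ty": -0.545,"tz": 0,"turn": 0.564},
    {"tx": -0.676,"ty": -0.545,"tz": 0,"turn": 0.564},
    {"tx": -0.676,"ty": -0.545,"tz": 0,"turn": 0.564}
  ]
}}

```text
time: 11.68
ee_pos: [0.47, 0.0005, 0.2415]
eef_rot: [[-0.001, 1.0, -0.001], [1.0, 0.001, 0.0], [0.0, -0.001, -1.0]]
ft_force: [-0.4, -0.1, 0.7]
finger_gap: 0.0659
grip_force: 0.0
```

{"api": "carry_out", "payload": {
  "plan": [
    {"tx": -0.16,"ty": 0.04,"tz": 0,"turn": 0.16},
    {"tx": -0.32,"ty": 0.08,"tz": 0,"turn": 0.32},
    {"tx": -0.48,"ty": 0.12,"tz": 0.03,"turn": 0.48},
    {"tx": -0.6,"ty": 0.15,"tz": 0.06,"turn": 0.63},
    {"tx": -0.65,"ty": 0.157,"tz": 0.075,"turn": 0.63},
    {"tx": -0.65,"ty": 0.157,"tz": 0.075,"turn": 0.63},
    {"tx": -0.65,"ty": 0.157,"tz": 0.075,"turn": 0.63}
  ]
}}

```text
time: 12.55
ee_pos: [0.5174, -0.1935, 0.2202]
eef_rot: [[0.472, 0.882, 0.0], [0.882, -0.472, 0.0], [0.0, 0.0, -1.0]]
ft_force: [-1.1, 0.6, 0.2]
finger_gap: 0.0661
grip_force: 0.0
```

```bash
python3 -c "
from h import *
print(go(.5175,-.195,.081,-28.4))"
```

```text
(array([-0.0043,  0.0023,  0.464 ]), np.float64(0.005), np.float64(-28.2))
```

{"api": "carry_out", "payload": {
  "plan": [
    {"tx": -0.003,"ty": 0.002,"tz": 0.15,"turn": 0},
    {"tx": -0.003,"ty": 0.002,"tz": 0.3,"turn": 0},
    {"tx": -0.003,"ty": 0.002,"tz": 0.4,"turn": 0},
    {"tx": -0.003,"ty": 0.002,"tz": 0.464,"turn": 0},
    {"tx": -0.003,"ty": 0.002,"tz": 0.464,"turn": 0},
    {"tx": -0.003,"ty": 0.002,"tz": 0.464,"turn": 0}
  ]
}}

```text
time: 13.3
ee_pos: [0.5179, -0.1956, 0.082]
eef_rot: [[0.474, 0.881, 0.002], [0.881, -0.474, -0.001], [0.0, 0.002, -1.0]]
ft_force: [-0.8, -0.6, 0.9]
finger_gap: 0.0661
grip_force: 0.0
```

{"api": "carry_out", "payload": {
  "plan": [
    {"tx": 0,"ty": 0,"tz": 0,"turn": 0},
    {"tx": 0,"ty": 0,"tz": 0,"turn": 0},
    {"tx": 0,"ty": 0,"tz": 0,"turn": 0},
    {"tx": 0,"ty": 0,"tz": 0,"turn": 0},
    {"tx": 0,"ty": 0,"tz": 0,"turn": 0},
    {"tx": 0,"ty": 0,"tz": 0,"turn": 0}
  ],
  "claw": -1,
  "squeeze": 20
}}

```text
time: 14.05
ee_pos: [0.5174, -0.196, 0.0807]
eef_rot: [[0.475, 0.88, 0.0], [0.88, -0.475, -0.0], [-0.0, 0.0, -1.0]]
ft_force: [-1.1, 0.6, 0.8]
finger_gap: 0.0276
grip_force: 20.0
```

{"api": "carry_out", "payload": {
  "plan": [
    {"tx": 0,"ty": 0,"tz": -0.1,"turn": 0},
    {"tx": 0,"ty": 0,"tz": -0.2,"turn": 0},
    {"tx": 0,"ty": 0,"tz": -0.35,"turn": 0},
    {"tx": 0,"ty": 0,"tz": -0.5,"turn": 0},
    {"tx": 0,"ty": 0,"tz": -0.67,"turn": 0},
    {"tx": 0,"ty": 0,"tz": -0.67,"turn": 0},
    {"tx": 0,"ty": 0,"tz": -0.67,"turn": 0}
  ]
}}

```text
time: 14.92
ee_pos: [0.5171, -0.1959, 0.2805]
eef_rot: [[0.475, 0.88, -0.001], [0.88, -0.475, 0.001], [-0.0, -0.001, -1.0]]
ft_force: [0.4, 0.7, -0.9]
finger_gap: 0.0274
grip_force: 20.0
```

```bash
python3 -c "
from h import *
print(go(.49,.0,.281,0)); 
R=np.array([[0,1,0],[1,0,0],[0,0,-1.]])
print(go(.5738,.1625,.264,25.5,R=R,p=np.array([.49,.0,.281])))"
```

```text
(array([ 0.5318, -0.3893, -0.0011]), np.float64(-0.63), np.float64(-28.3))
(array([0.5417, 0.2793, 0.0567]), np.float64(-0.567), np.float64(0.0))
```

{"api": "carry_out", "payload": {
  "plan": [
    {"tx": 0.1,"ty": -0.08,"tz": 0,"turn": -0.12},
    {"tx": 0.22,"ty": -0.16,"tz": 0,"turn": -0.25},
    {"tx": 0.34,"ty": -0.25,"tz": 0,"turn": -0.4},
    {"tx": 0.46,"ty": -0.34,"tz": 0,"turn": -0.55},
    {"tx": 0.53,"ty": -0.39,"tz": 0,"turn": -0.63},
    {"tx": 0.53,"ty": -0.39,"tz": 0,"turn": -0.63},
    {"tx": 0.53,"ty": -0.39,"tz": 0,"turn": -0.63}
  ]
}}

```text
time: 15.8
ee_pos: [0.4897, -0.0011, 0.2807]
eef_rot: [[0.001, 1.0, -0.002], [1.0, -0.001, -0.0], [-0.0, -0.002, -1.0]]
ft_force: [0.4, 0.4, -0.9]
finger_gap: 0.0278
grip_force: 20.0
```

{"api": "carry_out", "payload": {
  "plan": [
    {"tx": 0.12,"ty": 0.06,"tz": 0,"turn": -0.12},
    {"tx": 0.24,"ty": 0.12,"tz": 0,"turn": -0.24},
    {"tx": 0.36,"ty": 0.18,"tz": 0.02,"turn": -0.36},
    {"tx": 0.48,"ty": 0.24,"tz": 0.04,"turn": -0.48},
    {"tx": 0.542,"ty": 0.28,"tz": 0.057,"turn": -0.567},
    {"tx": 0.542,"ty": 0.28,"tz": 0.057,"turn": -0.567},
    {"tx": 0.542,"ty": 0.28,"tz": 0.057,"turn": -0.567}
  ]
}}

```text
time: 16.68
ee_pos: [0.5738, 0.1609, 0.2644]
eef_rot: [[-0.428, 0.904, -0.0], [0.904, 0.428, -0.0], [-0.0, -0.001, -1.0]]
ft_force: [1.6, -0.1, -0.0]
finger_gap: 0.0276
grip_force: 20.0
```

```bash
python3 -c "
from h import *
print(go(.5736,.1628,.12,25.5))
s=get_state(); i=grab_frame('wrist'); cv2.imwrite('pics/w3.png',i[:,:,::-1])"
```

```text
(array([0.0061, 0.0024, 0.4812]), np.float64(-0.003), np.float64(25.4))
```

View pics/w3.png

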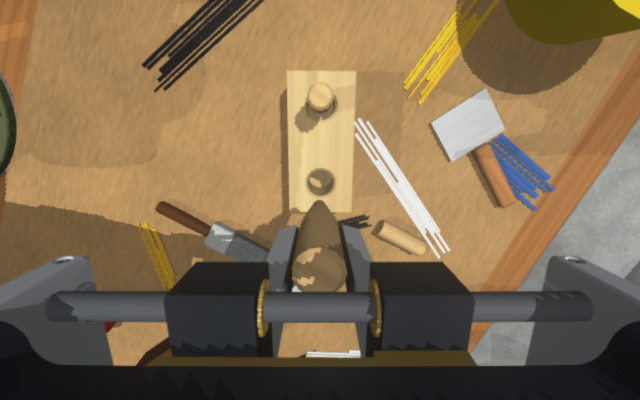

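The wrist view shows the first handle standing in the far bore at (320,97), the empty bore at (320,181), and the held tapered tip at (319,203). This matches the geometry of the first insertion, so I'm lowering.

{"api": "carry_out", "payload": {
  "plan": [
    {"tx": 0.006,"ty": 0.002,"tz": 0.05,"turn": 0},
    {"tx": 0.006,"ty": 0.002,"tz": 0.15,"turn": 0},
    {"tx": 0.006,"ty": 0.002,"tz": 0.25,"turn": 0},
    {"tx": 0.006,"ty": 0.002,"tz": 0.33,"turn": 0},
    {"tx": 0.006,"ty": 0.002,"tz": 0.39,"turn": 0},
    {"tx": 0.006,"ty": 0.002,"tz": 0.44,"turn": 0},
    {"tx": 0.006,"ty": 0.002,"tz": 0.48,"turn": 0},
    {"tx": 0.006,"ty": 0.002,"tz": 0.48,"turn": 0}
  ]
}}

```text
time: 17.73
ee_pos: [0.5733, 0.1639, 0.1199]
eef_rot: [[-0.431, 0.902, -0.001], [0.902, 0.431, -0.0], [0.0, -0.001, -1.0]]
ft_force: [-0.5, -0.2, -0.0]
finger_gap: 0.0276
grip_force: 20.0
```

{"api": "carry_out", "payload": {
  "plan": [
    {"tx": 0,"ty": 0,"tz": 0.04,"turn": 0},
    {"tx": 0,"ty": 0,"tz": 0.07,"turn": 0},
    {"tx": 0,"ty": 0,"tz": 0.09,"turn": 0},
    {"tx": 0,"ty": 0,"tz": 0.11,"turn": 0},
    {"tx": 0,"ty": 0,"tz": 0.11,"turn": 0},
    {"tx": 0,"ty": 0,"tz": 0.11,"turn": 0}
  ]
}}

```text
time: 18.48
ee_pos: [0.5737, 0.1641, 0.0878]
eef_rot: [[-0.431, 0.902, 0.0], [0.902, 0.431, 0.0], [-0.0, 0.0, -1.0]]
ft_force: [-0.2, 0.2, -1.2]
finger_gap: 0.0275
grip_force: 20.0
```

{"api": "carry_out", "payload": {
  "plan": [
    {"tx": 0,"ty": 0,"tz": 0.005,"turn": 0},
    {"tx": 0,"ty": 0,"tz": 0.005,"turn": 0},
    {"tx": 0,"ty": 0,"tz": 0.005,"turn": 0}
  ]
}}

```text
time: 18.85
ee_pos: [0.5736, 0.164, 0.0861]
eef_rot: [[-0.431, 0.902, 0.0], [0.902, 0.431, 0.0], [-0.0, 0.0, -1.0]]
ft_force: [0.6, -0.4, -1.4]
finger_gap: 0.0276
grip_force: 20.0
```

{"api": "carry_out", "payload": {
  "plan": [
    {"tx": 0,"ty": 0,"tz": 0,"turn": 0},
    {"tx": 0,"ty": 0,"tz": 0,"turn": 0},
    {"tx": 0,"ty": 0,"tz": 0,"turn": 0},
    {"tx": 0,"ty": 0,"tz": 0,"turn": 0},
    {"tx": 0,"ty": 0,"tz": 0,"turn": 0}
  ],
  "claw": 0.4
}}

```text
time: 19.48
ee_pos: [0.5736, 0.164, 0.0861]
eef_rot: [[-0.431, 0.902, 0.0], [0.902, 0.431, 0.0], [-0.0, 0.0, -1.0]]
ft_force: [0.5, -0.8, -0.8]
finger_gap: 0.0657
grip_force: 0.0
```

{"api": "carry_out", "payload": {
  "plan": [
    {"tx": 0,"ty": 0,"tz": -0.15,"turn": 0},
    {"tx": 0,"ty": 0,"tz": -0.3,"turn": 0},
    {"tx": 0,"ty": 0,"tz": -0.45,"turn": 0},
    {"tx": -0.1,"ty": -0.4,"tz": -0.6,"turn": 0},
    {"tx": -0.2,"ty": -0.6,"tz": -0.6,"turn": 0},
    {"tx": -0.2,"ty": -0.6,"tz": -0.6,"turn": 0},
    {"tx": -0.2,"ty": -0.6,"tz": -0.6,"turn": 0},
    {"tx": -0.2,"ty": -0.6,"tz": -0.6,"turn": 0}
  ]
}}

```text
time: 20.48
ee_pos: [0.4373, 0.0323, 0.2664]
eef_rot: [[-0.43, 0.903, 0.001], [0.903, 0.43, 0.0], [-0.0, 0.001, -1.0]]
ft_force: [0.1, 0.6, -0.1]
finger_gap: 0.0661
grip_force: 0.0
```

```bash
python3 -c "
from h import *
a=grab_frame('side')[100:360,200:440,::-1]; b=grab_frame('top')[140:260,190:450,::-1]
W=np.zeros((600,800,3),np.uint8); a=cv2.resize(a,None,fx=1.3,fy=1.3); b=cv2.resize(b,None,fx=1.8,fy=1.8)
W[:a.shape[0],:a.shape[1]]=a; W[:b.shape[0],320:320+b.shape[1]]=b; cv2.imwrite('pics/fin.png',W)
t=cam('top')
for p in ((.5308,.2516),(.5738,.1616)): print('top px',proj(t,(*p,.14)), 'side', proj(cam('side'),(*p,.14)))"
```

```text
top px (np.float64(215.1170652004659), np.float64(191.90890856461309)) side (np.float64(255.24259159451196), np.float64(286.7366322618609))
top px (np.float64(251.65385304126087), np.float64(175.56278986979558)) side (np.float64(254.0928064870825), np.float64(238.60516636035746))
```

View pics/fin.png

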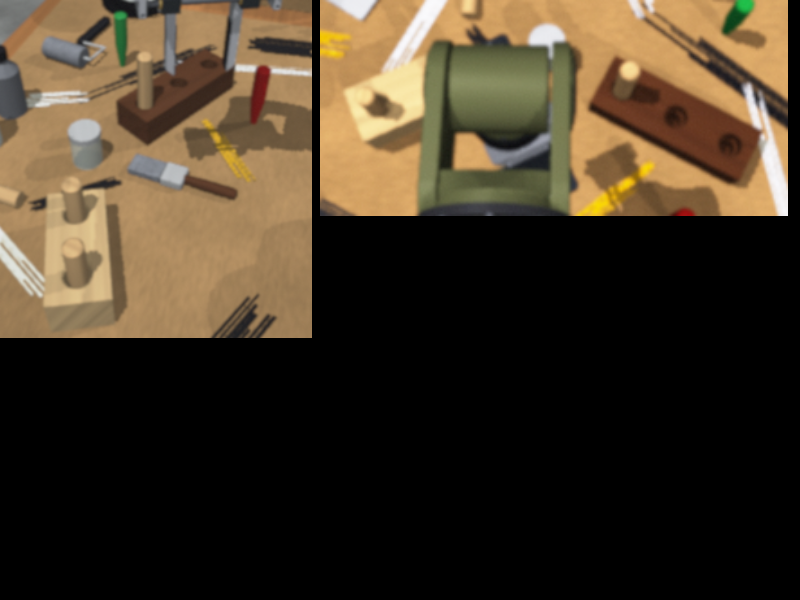

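The side view shows both handles in the rack, with tops at (256,287) and (255,241). That agrees with the predicted fully-home tops of (255,287) and (254,239). The square-cut one still stands in the block.

```bash
python3 -c "
from bench import *
print(finish_job())"
```

```text
the job is handed in; nothing more can be done
None
```

Both tapered handles are upright and fully home in the plywood rack, one in each bore; the square-cut one still stands in the gauge block, and the job was handed in at about 20 s of the 61 s allowed.

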